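Release the filter tray with the pin

TASK

The filter tray of the black filter changer is latched shut and its electric eject is dead. Take the release pin from the tool stand, reach through the small hole in the changer's lid and press gently on the hidden catch (well under 20 N, or it bends); keep it pressed until the spring has run the tray all the way out. Then stand the pin back in its own hole in the stand, let go, without disturbing the drivers, hex key, lens tube or mirror mount beside it.

Things in the scene. Friction and masses are not known exactly. Their poses are not given: they have to be found in the camera images.
- filter_box: filter changer: metal box 180 x 140 x 85 mm (x, y, z), black with a plain aluminium lid, fixed to the table; origin at the centre of its underside, the tray front faces its own -x, z up. The lid (5 mm thick, top 85 mm above the table) has the release hole at x = -15, y = +48 mm, four small screw heads at its corners and cooling slots
- release_hole (a point): centre of the release hole's mouth, top face of the lid: round, 8.5 mm, straight through. Under it, out of sight, is the catch: a level 20 mm steel plate, 14 to 30 mm below the lid's top, different each time. It resists with 3 to 6 N at first and 7 to 9 N where it lets go, about 5 mm further down; then the push eases by 1 to 2 N, and about 1 mm lower is a hard stop. Axes as the box
- tray (a joint): how far the tray has come out of the box's front, m: 0 shut, 0.036 all the way out at its stop. A spring behind a damper runs it out in about 2 to 3 s while the catch is held pressed; let up before 0.018 and a safety notch stops it at 0.018 (press again to go on). It cannot be pulled out while latched
- stand: tool stand fixed to the table, 80 x 220 x 85 mm (x, y, z); origin at the centre of its underside. The 9 mm thick top plate (top 85 mm above the table) has four 9 mm through holes in a row along the stand's y, at y = -75, -25, +25, +75 mm, x = 0
- pin_grip (a point): middle of the release pin's handle. The pin stands upright in one of the stand's holes, hanging by its handle: steel shank 6 mm across and 75 mm long, tapered to 3 mm over the last 2 mm, then a straight round black handle 16 mm across and 50 mm long (flat ends). This point is 25 mm above the shank's shoulder and 100 mm above the tip; z along the pin towards the handle's end. 40 to 80 g
- pin_tip (a point): the lower end of the release pin's shank, on its axis
- driver_a: ball driver in the stand, leave alone: 5 mm shank 75 mm long, bulged round-topped black handle 25 mm across and 63 mm long; origin at its tip, z up
- driver_b: ball driver in the stand, leave alone: as driver_a with a 7 mm shank
- hex_key: L-shaped 5 mm steel key, about 90 mm long, lying on the table; leave alone
- lens_tube: upright black lens tube, 31 mm across, 55 mm high, on the table; origin at its underside; leave alone
- mirror_mount: mirror mount on a short post, 50 mm wide, 110 mm high; origin at its underside; leave alone
Not all that is in view belongs to the job. Leave any pink or yellow look-alike of the part that bears pin_grip alone.

How it is judged:
By the outcome, as a careful person would: the job done as asked, in the order asked, and still so for the second after the job is handed in, with the robot touching nothing.
It also fails if it takes over 67 s, if anything falls off the work surface, if the arm or the gripper's body presses on something with over 40 N, if the wrist force passes 120 N, or if a joint passes its speed limit or range.

ROBOT

A 6-joint arm with a two-finger parallel gripper is mounted at the origin on the work surface. World frame = base frame: x ahead of the robot, y to its left, z up, the work surface at z = 0. Lengths are in m, angles in rad, forces in N, time in s.
With the tool pointing down it reaches from about 0.325 to 0.9 m from the base axis. Payload 6.1 kg.
Tool frame: the origin (TCP) lies midway between the tips of the shut fingers; the grasp point (between the pads) lies 19 mm behind it; z points along the fingers, y is the line along which they close (so a half turn about z gives the same grasp; the last joint's range is limited). The gripper opens to 85 mm and grips with 20 to 120 N. Pads are 22 mm wide; open, the fingers measure 114 mm over their backs; the gripper's body (76 mm by 85 mm) begins 54 mm behind the grasp point. The pads swing forward as they close: fully open they stand 13 mm farther back than shut.
Start: joints at [1.051, 0.22, 1.526, -0, 1.395, -0.126], TCP at [0.24, 0.577, 0.231] pointing down, gripper open.
Joint ranges: [-2.98, 2.98], [-0.91, 2.08], [0.09, 2.57], [-1.24, 4.39], [0.2, 2.65], [-2.68, 2.68]. Speed limits (rad/s): [2.57, 2.57, 3.01, 3.14, 3.14, 3.14].

INTERFACE

Orientations are given as [roll, pitch, yaw] about the fixed x, y, z axes, in that order (R = Rz(yaw) Ry(pitch) Rx(roll)).
In Python, from plant import movep, move_l, set_joints, gripper_to, hold, inverse_kinematics, observe, get_image, get_calibration, Unreachable, job_done gives the robot as it stands. Calls block until the motion is done:
- movep(position, orientation): joint-space move of the TCP to a pose.
- move_l(position, feed=0.15, rotation=None, max_force=None): straight line of the TCP; rotation=None keeps the orientation; feed is the mean speed in m/s. With max_force (N) it stops when the force on the tool has changed by that much, and returns True; else False.
- set_joints(angles): joint-space move.
- gripper_to(opening, f_grip=None): finger opening in m; f_grip is the grip in N (None keeps the last); returns when the fingers have stopped.
- hold(seconds).
- inverse_kinematics(position, orientation): joint angles nearest the present ones, or None.
- observe(): the state.
- get_image(name): name is "side" or "top" or "wrist"; returns (picture, depth): 400x640x3 uint8, red, green, blue; 400x640 float32, m along the optical axis (not along the pixel's ray), 0 where there is no reading.
- get_calibration(name): a dict with "intrinsics" (3x3 intrinsics, pixels), "world_from_camera" (4x4, takes a point from camera to world coordinates). Camera axes: x right, y down, z forward; pixel columns grow to the right and rows downward; lengths in m; the calibration is good to about 2 mm. A picture is of the moment at which its call begins: read the wrist's pose just before it. get_calibration takes no time and is no camera call; for the wrist camera it gives the pose at the moment of the call.
A pose or a line that the arm cannot do raises Unreachable and nothing moves.
- job_done(): hands the job in; it is judged then, once.
The state is a dict: "time_s": time; "q": joint angles; "joint_velocities": joint speeds; "joint_torque": joint torques, N m; "eef_pos": TCP position; "tcp_rot": TCP orientation; "ft_force": force on the tool from outside, world axes, zero at the start; "torque": the same for the moment, N m; "opening": finger opening in m; "grasp_force": force on a finger pad.
Only numpy, scipy, OpenCV 4.12 (cv2) and the standard library are available. Lean on these libraries where they do the work, as an engineer would, in place of code of your own. Each camera call takes 0.05 s, during which the arm holds its last target. There are 200 camera calls.

## Working session

There is one attempt and no reset: what is moved stays moved. The work goes in short steps, each a Python script; the robot and the scene stay as the last script left them, time stands still between calls to the robot, and variables do not carry over. Pictures are saved under pics/ and viewed, at most 10 in all, crops included, and the job is handed in when it is done.

```bash
mkdir -p pics; cat > h.py <<'E'
import numpy as np, cv2
from plant import *
def grab(n):
    c=get_calibration(n); im,d=get_image(n); 
    np.savez(f'{n}.npz',im=im,d=d,K=c['intrinsics'],T=c['world_from_camera']); return im,d
def load(n):
    z=np.load(f'{n}.npz'); return z['im'],z['d'],z['K'],z['T']
def cloud(n):
    im,d,K,T=load(n); v,u=np.mgrid[:d.shape[0],:d.shape[1]]
    P=np.stack([(u-K[0,2])/K[0,0]*d,(v-K[1,2])/K[1,1]*d,d],-1)
    W=P@T[:3,:3].T+T[:3,3]; W[d==0]=np.nan; return im,W
def ray(n,u,v,z):
    im,d,K,T=load(n); r=T[:3,:3]@np.linalg.solve(K,[u,v,1]); o=T[:3,3]; return o+r*(z-o[2])/r[2]
def save(name,im,s=1): 
    cv2.imwrite(f'pics/{name}.png',cv2.cvtColor(cv2.resize(im,None,fx=s,fy=s,interpolation=cv2.INTER_CUBIC),cv2.COLOR_RGB2BGR))
E
python3 - <<'E'
from h import *
for n in('top','side'):
    im,d=grab(n); save(n+'0',im)
print(observe()['time_s'],get_calibration('top'),get_calibration('side'))
E
```

```text
0.1 {'intrinsics': array([[513.32200399,   0.        , 324.65103458],
       [  0.        , 513.32200399, 200.80034891],
       [  0.        ,   0.        ,   1.        ]]), 'world_from_camera': array([[ 0.00302012, -0.9904537 ,  0.13781275,  0.44134934],
       [-0.99999068, -0.00256628,  0.00347069,  0.02458729],
       [-0.00308389, -0.13782195, -0.99045222,  1.22605083],
       [ 0.        ,  0.        ,  0.        ,  1.        ]])} {'intrinsics': array([[401.88514679,   0.        , 324.16246903],
       [  0.        , 401.88514679, 198.73060495],
       [  0.        ,   0.        ,   1.        ]]), 'world_from_camera': array([[ 0.66152515, -0.396822  ,  0.63633072,  0.08168574],
       [-0.74977944, -0.33337797,  0.57156795, -0.42012645],
       [-0.0146721 , -0.85521426, -0.51806689,  0.5056572 ],
       [ 0.        ,  0.        ,  0.        ,  1.        ]])}
```

View pics/top0.png

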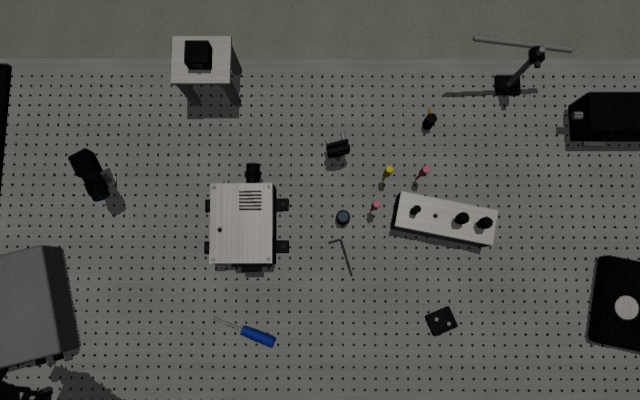

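View pics/side0.png

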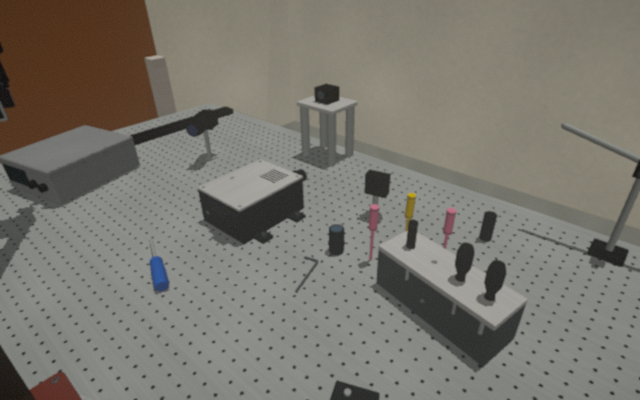

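The top view shows the box lid at (242,223) with a dark hole at (220,229), so its yaw is about 0 and its front faces the robot. The stand is at (445,218). Release-pin candidates:
- Black straight handle at (415,210) top / (412,234) side, standing in the stand. It is flat-ended and black, so it fits.
- Bulged handles at (461,218) and (484,223), which are the drivers.
- Pink at (375,205) and (424,170), and yellow at (388,170), which are look-alikes.
- Black thing at (429,121), which is off the stand.

I'll measure now and confirm the pin in a crop.

```bash
python3 - <<'E'
from h import *
im,W=cloud('top')
v,u=np.mgrid[:400,:640]
for nm,(a,b,c,d) in dict(box=(195,170,290,280),stand=(385,185,505,255)).items():
    m=(u>a)&(u<c)&(v>b)&(v<d)&(abs(W[...,2]-.085)<.012)
    P=W[m]; print(nm,P.mean(0),cv2.minAreaRect((P[:,:2]*1000).astype(np.float32)))
m=(u>385)&(u<505)&(v>170)&(v<255)&(W[...,2]>.115)
n,l,s,c=cv2.connectedComponentsWithStats(m.astype(np.uint8))
for i in range(1,n): print(s[i],np.median(W[l==i],0),W[l==i][:,2].max())
for n,p,z in(('top',(220,229),.085),('top',(415,210),.135),('top',(435,215),.085)): print(p,ray(n,*p,z))
a=cv2.resize(load('top')[0][160:260,380:510],None,fx=5,fy=5)
b=cv2.resize(load('side')[0][190:360,360:530],None,fx=3,fy=3)[:500,:]
save('crop1',np.clip(cv2.resize(np.hstack([a,cv2.resize(b,(500,500))]),(800,348)).astype(float)*1.6,0,255).astype(np.uint8))
E
```

```text
box [0.54952299 0.21511514 0.08640767] ((556.319580078125, 216.18746948242188), (226.6754150390625, 141.11460876464844), 0.867254912853241)
stand [ 0.56277512 -0.2373829   0.08680896] ((563.4033203125, -241.70736694335938), (220.6803741455078, 81.2118911743164), 78.76799011230469)
[386 171   6   2  10] [ 0.65959759 -0.11060187  0.12547072] 0.13005574870171976
[422 171   7   3  14] [ 0.66003818 -0.1903952   0.12234731] 0.12726812725634762
[412 205   9   8  56] [ 0.57657297 -0.16706494  0.13633427] 0.14101069071243755
[455 212  14  12 132] [ 0.55708068 -0.26181838  0.14552148] 0.15415358124516687
[478 216  15  13 140] [ 0.54711562 -0.31021136  0.14429248] 0.1548901446508426
(220, 229) [0.53605896 0.26162822 0.085     ]
(415, 210) [ 0.57378858 -0.16494708  0.135     ]
(435, 215) [ 0.56872486 -0.21805396  0.085     ]
```

View pics/crop1.png

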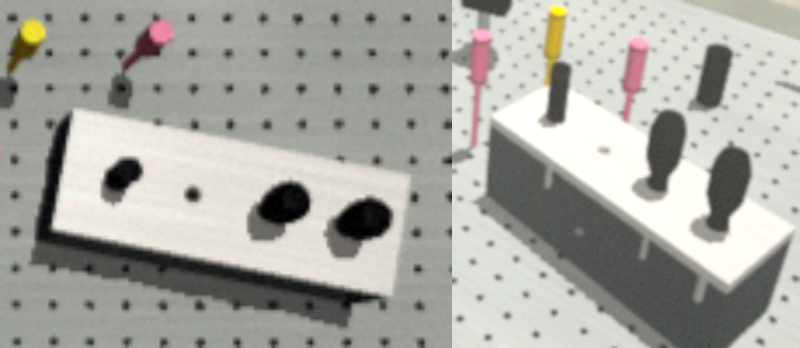

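The crop confirms it. The straight flat-topped black handle (left hole of the stand, 3D about (0.576,-0.167), top 0.136) is the release pin. The empty hole and the two bulged drivers follow in the row. The fit sizes match the stand (220x81) and the lid width (141). I'll move and take wrist views of the lid hole and then the pin.

```bash
python3 - <<'E'
from h import *
o=observe(); print(o['tcp_rot'])
yaw=np.deg2rad(78.8)
for y in (yaw,yaw-np.pi,yaw-np.pi/2): print(y,inverse_kinematics([.577,-.168,.1],[np.pi,0,y]),inverse_kinematics([.536,.2625,.12],[np.pi,0,y]))
y=min((yaw,yaw-np.pi,yaw-np.pi/2),key=lambda y:max(abs((lambda q:q[5] if q is not None else 9)(inverse_kinematics(p,[np.pi,0,y]))) for p in([.577,-.168,.1],[.536,.2625,.12])))
print('yaw',y)
movep([.50,.262,.28],[np.pi,0,y]); im,d=grab('wrist'); np.savez('wb.npz',**np.load('wrist.npz')); a=im
print(get_calibration('wrist')['world_from_camera'])
movep([.55,-.168,.30],[np.pi,0,y]); im,d=grab('wrist')
save('w1',np.vstack([a,im])[:, :],.75); print(observe()['time_s'])
E
```

```text
[-3.13978330e+00 -2.14092160e-04  2.74782466e+00]
1.3753194505715316 [-0.4144947   0.28916624  1.7027478   0.          1.14967862 -0.21901782] [ 3.23324821e-01  2.56148902e-01  1.70192922e+00 -4.44089210e-16
  1.18351453e+00  5.18801697e-01]
-1.7662732030182615 None [ 0.32332482  0.2561489   1.70192922  0.          1.18351453 -2.62279096]
-0.19547687622336496 [-4.14494698e-01  2.89166238e-01  1.70274780e+00 -4.44089210e-16
  1.14967862e+00  1.35177851e+00] [ 3.23324821e-01  2.56148902e-01  1.70192922e+00 -4.44089210e-16
  1.18351453e+00  2.08959802e+00]
yaw 1.3753194505715316
[[ 9.81572138e-01 -1.81082875e-01 -6.10338501e-02  5.15068268e-01]
 [-1.91091657e-01 -9.29585600e-01 -3.15205632e-01  3.43457893e-01]
 [ 3.42153808e-04  3.21060126e-01 -9.47058751e-01  4.23480949e-01]
 [ 0.00000000e+00  0.00000000e+00  0.00000000e+00  1.00000000e+00]]
3.3167
```

View pics/w1.png

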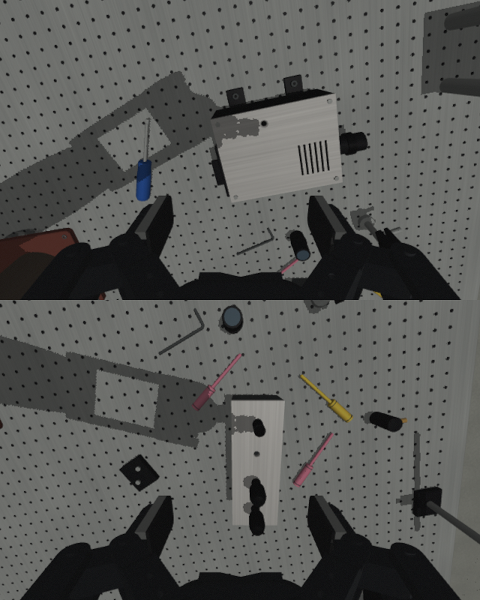

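The wrist pictures show the lid hole at (264,124) in the view (352,165 full size), and the pin handle at (259,428), about (345,170) in its own image. Next I'll compute both to sub-pixel.

```bash
python3 - <<'E'
from h import *
im,W=cloud('wb'); v,u=np.mgrid[:400,:640]
g=cv2.cvtColor(im,cv2.COLOR_RGB2GRAY)
def blob(g,u0,v0,r,n,z,th):
    s=g[v0-r:v0+r+1,u0-r:u0+r+1].astype(float); w=np.clip(th*np.median(s)-s,0,None); vv,uu=np.mgrid[v0-r:v0+r+1,u0-r:u0+r+1]
    c=(uu*w).sum()/w.sum(),(vv*w).sum()/w.sum(); return np.round(c,2),ray(n,*c,z)
print('hole wrist',blob(g,352,165,8,'wb',.085,.75))
gt=cv2.cvtColor(load('top')[0],cv2.COLOR_RGB2GRAY); print('hole top',blob(gt,220,229,4,'top',.085,.75))
for n,a in(('wb',(260,100,470,290)),):
    m=(u>a[0])&(u<a[2])&(v>a[1])&(v<a[3])&(abs(W[...,2]-.085)<.006)
    m=cv2.morphologyEx(m.astype(np.uint8),cv2.MORPH_OPEN,np.ones((15,15)))>0
    P=W[m]; print('lid',P[:,2].mean(),cv2.minAreaRect((P[:,:2]*1000).astype(np.float32)))
im,W=cloud('wrist')
m=(u>300)&(u<390)&(v>110)&(v<330)&(abs(W[...,2]-.085)<.006)
P=W[m]; print('stand',P[:,2].mean(),cv2.minAreaRect((P[:,:2]*1000).astype(np.float32)))
m=(u>325)&(u<370)&(v>140)&(v<190)&(W[...,2]>.130); P=W[m]; print('pintop',len(P),P.mean(0),P.min(0),P.max(0))
g=cv2.cvtColor(im,cv2.COLOR_RGB2GRAY)
print('empty hole',blob(g,342,205,6,'wrist',.085,.75))
crop=im[110:320,290:400]; a=cv2.resize(np.clip(crop*2.,0,255).astype(np.uint8),(300,573)); b=load('wb')[0][130:200,310:400]
save('crop2',np.hstack([a,cv2.resize(np.clip(b*1.5,0,255).astype(np.uint8),(480,573))]))
E
```

```text
hole wrist (array([350.92, 164.48]), array([0.53391053, 0.26349392, 0.085     ]))
hole top (array([219.28, 229.49]), array([0.53495907, 0.263196  , 0.085     ]))
lid 0.08628504768949359 ((550.670654296875, 215.11846923828125), (180.4847412109375, 140.6092529296875), 0.883598804473877)
stand 0.08625273195350694 ((562.33984375, -243.331787109375), (221.44210815429688, 80.30088806152344), 78.89958953857422)
pintop 206 [ 0.57675217 -0.16821567  0.13583466] [ 0.56878781 -0.17647328  0.13051599] [ 0.58489477 -0.16087675  0.13831741]
empty hole (array([341.78, 204.56]), array([ 0.56707889, -0.21752381,  0.085     ]))
```

View pics/crop2.png

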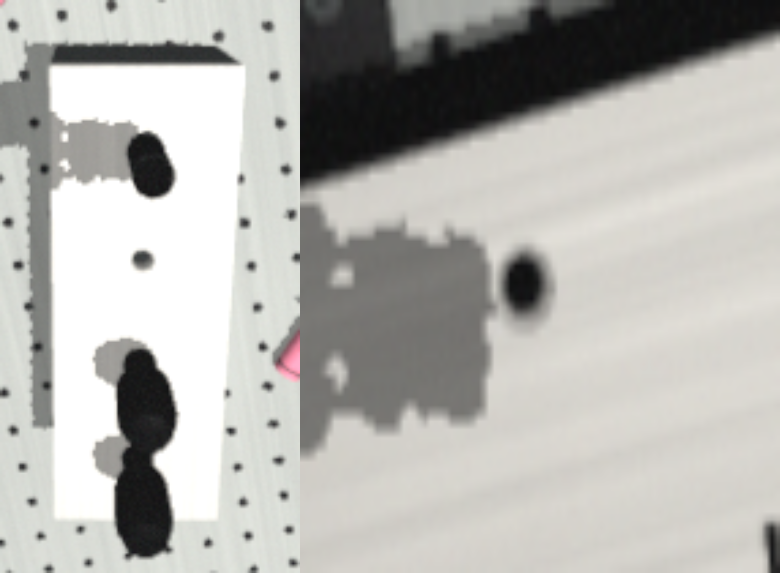

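Measurements agree to about 1 mm. The hole is at (0.5348,0.2632) by lid fit, wrist and top. The pin is at (0.5768,-0.168) against (0.5767,-0.1697) from the stand fit. Now I'll grasp and lift.

```bash
python3 - <<'E'
from h import *
R=[np.pi,0,1.377]
x,y=.5768,-.1688
gripper_to(.05,30)
movep([x,y,.16],R); move_l([x,y,.099],feed=.1)
f0=observe()['ft_force']
gripper_to(0,30)
o=observe(); print(o['eef_pos'],o['opening'],o['grasp_force'],f0,o['ft_force'],o['time_s'])
gripper_to(0,70)
move_l([x,y,.205],feed=.08,max_force=15); o=observe(); print(o['eef_pos'],o['opening'],o['ft_force'],o['time_s'])
E
```

```text
[ 0.57733501 -0.16902962  0.09982856] 0.013970146057508131 29.29442971944809 [-0.21482262 -1.17544456 -0.16263573] [0.62162821 0.32468337 3.07981295] 5.55
[ 0.5764183  -0.1686278   0.20418774] 0.013360415979498308 [ 8.39200687e-01  1.31543220e-03 -1.54237794e+00] 7.2417
```

```bash
python3 - <<'E'
from h import *
R=[np.pi,0,1.377]
move_l([.5768,-.1688,.255],feed=.15)
movep([.5348,.2632,.255],R); move_l([.5348,.2632,.190],feed=.1); hold(.2)
o=observe(); print(o['eef_pos'],o['tcp_rot'],o['ft_force'])
for n in('wrist','side'): grab(n)
a=load('wrist')[0]; b=load('side')[0][120:245,190:320]
for n in('wrist','side','top'): 
    T=load(n)[3];K=load(n)[2]
    for P in([.5348,.2632,.085],[.5348,.2632,.100]):
        p=K@(T[:3,:3].T@(np.array(P)-T[:3,3])); print(n,p[:2]/p[2])
f=lambda i:np.clip(i*1.5,0,255).astype(np.uint8)
save('w2',np.vstack([f(a),]),1.2); save('s2',f(b),4.5); print(observe()['time_s'])
E
```

```text
[0.53531537 0.26339146 0.19097665] [ 3.14015240e+00 -8.05136780e-04  1.37705604e+00] [-0.59757709 -0.20847124 -0.77562871]
wrist [319.2913704  196.51093288]
wrist [319.28266963 202.4520894 ]
side [231.65915539 177.28377708]
side [230.75112329 171.29750122]
top [219.27757011 229.56191248]
top [217.869911   229.00044422]
10.425
```

View pics/w2.png

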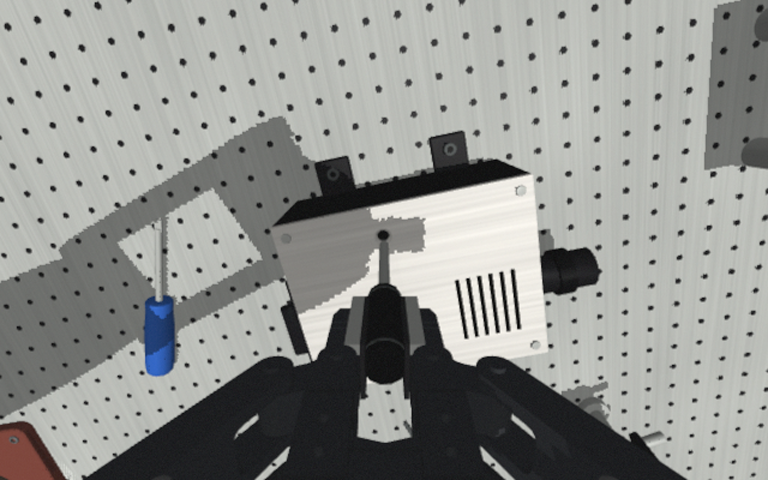

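View pics/s2.png

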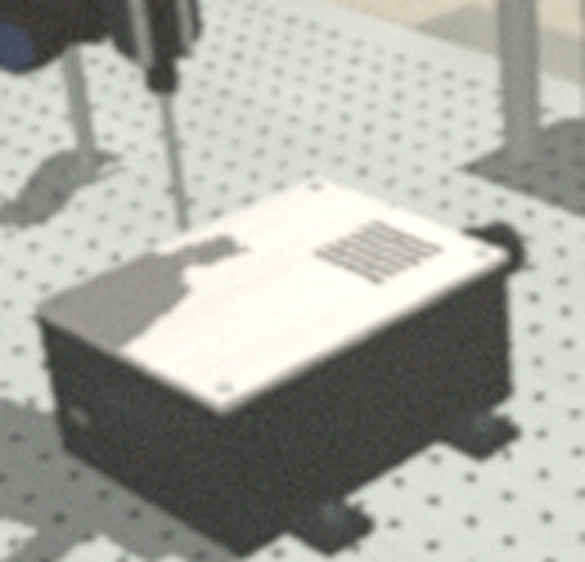

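In the wrist view the pin axis (320,·) lines up with the hole at (319,196), and the tip is just above it. In the side view the tip at (231,170) matches the prediction and the pin is vertical. Next is a guarded entry.

```bash
python3 - <<'E'
from h import *
move_l([.5348,.2632,.180],feed=.05); hold(.2)
f0=observe()['ft_force']
h=move_l([.5348,.2632,.164],feed=.02,max_force=3)
o=observe(); print(h,o['eef_pos'],o['eef_pos'][2]-.0898,o['ft_force']-f0,o['torque'],o['time_s'])
E
```

```text
False [0.53488727 0.2632405  0.16414728] 0.07434727824103764 [-0.95830908  0.9257578   0.03155823] [ 0.01625593 -0.00844764  0.03176181] 11.925
```

```bash
python3 - <<'E'
from h import *
x,y=.5348,.2632
F0=observe()['ft_force'][2]
h=move_l([x,y,.140],feed=.02,max_force=2.5)
o=observe(); zc=z=o['eef_pos'][2]; print(h,zc-.0898,o['ft_force'][2]-F0,o['time_s'])
pk=0;log=[]
while h and zc-z<.0075:
    z-=.0005; move_l([x,y,z],feed=.01); 
    f=np.mean([observe()['ft_force'][2],(hold(.03),observe()['ft_force'][2])[1]])-F0
    log.append((round((zc-z)*1e3,1),round(f,2))); pk=max(pk,f)
    if f>11.5 or (pk>6 and f<pk-.7): break
o=observe(); print(log,pk,o['eef_pos'],o['time_s'])
E
```

```text
True 0.0583901703183151 2.9470518408469104 12.7083
[(np.float64(0.5), np.float64(4.63)), (np.float64(1.0), np.float64(5.68)), (np.float64(1.5), np.float64(7.01)), (np.float64(2.0), np.float64(7.46)), (np.float64(2.5), np.float64(7.38)), (np.float64(3.0), np.float64(7.22)), (np.float64(3.5), np.float64(7.74)), (np.float64(4.0), np.float64(7.78)), (np.float64(4.5), np.float64(8.07)), (np.float64(5.0), np.float64(8.27)), (np.float64(5.5), np.float64(5.91))] 8.271429939017711 [0.53501984 0.26331638 0.14326959] 15.825
```

The catch let go: the force fell from 8.3 to 5.9 N at 5.5 mm. I'll hold it pressed and check the tray.

```bash
python3 - <<'E'
from h import *
hold(2.2); b0=grab('side')[0]; hold(.8); b=grab('side')[0]; o=observe(); print(o['ft_force'],o['eef_pos'],o['time_s'])
d=np.abs(b.astype(int)-b0)[150:260,180:320].max(2); print('moving px',(d>40).sum())
grab('top'); t=load('top')[0][165:300,195:295]
f=lambda i:np.clip(i*1.8,0,255).astype(np.uint8)
save('s3',np.hstack([cv2.resize(f(b)[130:260,180:320],(460,427)),cv2.resize(f(t),(316,427))]))
E
```

```text
[-2.01199363 -0.91585934  5.73440502] [0.53503928 0.26333876 0.14325335] 18.925
moving px 0
```

View pics/s3.png

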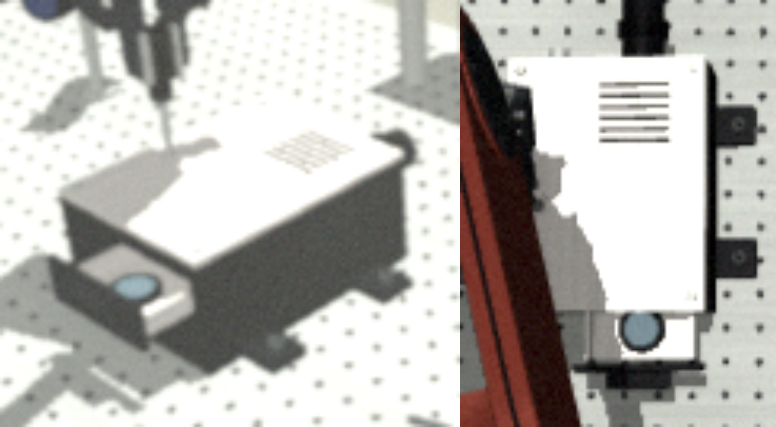

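The tray is fully out: about 16 px, or roughly 36 mm, from lid edge to front panel, and nothing moves between frames. Now I'll withdraw and return the pin.

```bash
python3 - <<'E'
from h import *
R=[np.pi,0,1.377]
move_l([.5348,.2632,.185],feed=.06); move_l([.5348,.2632,.255],feed=.15)
x,y=.5768,-.1690
movep([x,y,.255],R); move_l([x,y,.182],feed=.1); hold(.25)
o=observe(); f0=o['ft_force']; print(o['eef_pos'],o['time_s'])
h=move_l([x,y,.160],feed=.02,max_force=4)
o=observe(); print(h,o['eef_pos'],o['ft_force']-f0,o['time_s'])
if h: move_l([x,y,.182],feed=.05)
else:
    h=move_l([x,y,.097],feed=.03,max_force=4)
    o=observe(); print(h,o['eef_pos'],o['ft_force']-f0,o['time_s'])
E
```

```text
[ 0.5772099  -0.16918845  0.18281684] 23.1833
False [ 0.57691047 -0.16904867  0.16021206] [-0.1932466   0.95358014 -0.41215844] 24.4333
True [ 0.57678753 -0.16900293  0.09992004] [-0.19611777  1.27240542  5.38790269] 26.2417
```

The pin seated at the same height as when I grasped it. I'll release, retreat and look.

```bash
python3 - <<'E'
from h import *
gripper_to(.05,30); hold(.2)
o=observe(); p=o['eef_pos']
move_l([p[0],p[1],.20],feed=.08); move_l([.5,-.169,.32],feed=.15)
for n in('side','top','wrist'): grab(n)
f=lambda i:np.clip(i*1.6,0,255).astype(np.uint8)
im,W=cloud('wrist'); v,u=np.mgrid[:400,:640]
m=(np.hypot(W[...,0]-.577,W[...,1]+.169)<.015)&(W[...,2]>.128); print(m.sum(),W[m].mean(0),np.ptp(W[m],0))
print(observe()['opening'],observe()['ft_force'],observe()['time_s'])
save('end',f(load('side')[0][120:380,150:550]),1.9)
E
```

```text
549 [ 0.56803615 -0.16935151  0.30335069] [0.0223324  0.01498011 0.27745141]
0.05003657355581161 [ 0.35343253 -0.1821237  -0.26908363] 29.55
```

View pics/end.png

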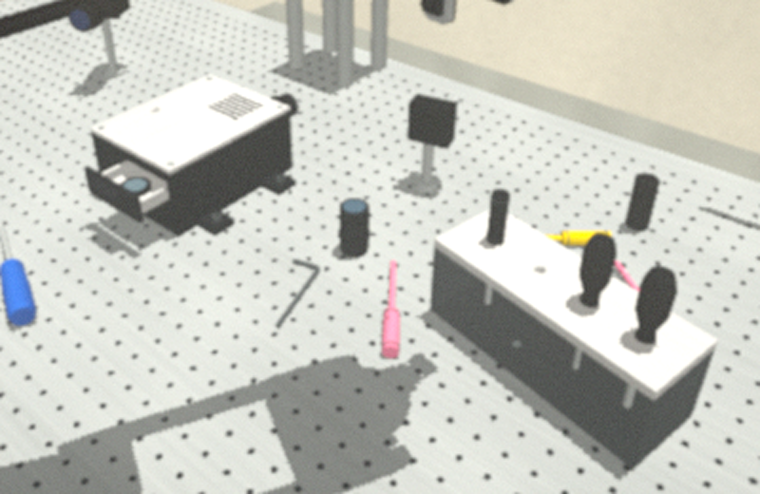

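The pin stands upright in its own hole (crop 498,217), the tray is out (130,190), and the drivers, hex key, lens tube and mount are where they were. The pink and yellow look-alikes had already toppled by the first wrist view at 3.3 s, before the arm came near them. I'll hand it in.

```bash
python3 -c "
from plant import *
print(job_done())"
```

```text
the job is handed in; nothing more can be done
None
```

I handed the job in: the tray is fully out (catch pressed with about 8 N at most), the release pin is back in its own hole, and the drivers, hex key, lens tube and mirror mount look undisturbed, in about 30 s of robot time.

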